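Hang the lid back on the portable record player

TASK

Hang the red lid back on the red record player: pick it up, bring its two hinge sockets over the two upright hinge pins along the player's back edge, lower it gently until it is fully home on both pins, and let go so that it stands there upright. Do not drop it onto the pins. The blue lid belongs to another player: leave it standing where it is.

Things in the scene. Friction and masses are not known exactly. Their poses are not given: they have to be found in the camera images.
- red_lid_mid (a point): Centre of the loose red lid: upright board 250 wide (y), 14 thick (x), 190 mm tall, 0.3-0.5 kg, standing on two dark square hinge sockets centred at y = +80 and -80, open below, 42 outside, 28 inside, 42 deep, open ends 95 mm below this point. Pale wooden grip rail in the middle of the top edge: 120 long (y), 22 thick (x), 55 to 95 mm above this point. Fits either way round.
- hinge (a point): Midway between the two hinge pins, on the top face (60 mm high) of the fixed red record player, 225 (x) by 270 mm (y), 87.5 mm behind its middle; y along the pins, x to the back (away from robot), z up. Steel pins at y = +80 and -80, 12 thick, 38 mm tall, upper 18 tapering to 4. Fully home, the sockets rest on the top face, lid centre 95 mm above this point. All else on the player is lower than the pins.
- blue_lid_mid (a point): Centre (half-way up) of the loose blue lid of another player: the same make, 200 mm wide and 190 mm tall, sockets 110 mm apart, so it does not fit. It stands upright on the bench beside the red one, nearer or farther; leave it alone.

How it is judged:
At the end, for the whole second after the job is handed in: The red lid stands upright (within 8 degrees) on both pins, its centre 95 mm (within 6 mm) above the hinge point and within 18 mm of it along and across the line of pins, in line with the pins within 10 degrees, at rest and let go; the blue lid stands upright within 40 mm of where it was (z of red_lid_mid in the frame of hinge between 0.089 and 0.101 m and x of red_lid_mid in the frame of hinge between -0.018 and 0.018 m and y of red_lid_mid in the frame of hinge between -0.018 and 0.018 m and angle between the y axis of red_lid_mid and the y axis of hinge, either way round below 0.175 rad and angle between each of red_lid_mid, blue_lid_mid's own z axis and vertical below 0.14 rad and linear speed of red_lid below 0.03 m/s and angular speed of red_lid below 0.2 rad/s and contact force between red_lid and the fingers below 0.1 N and distance of blue_lid_mid from where it was at the start of the episode below 0.04 m); the robot touches nothing.
It fails at once if The red lid is dropped near the hinge: falling free, let go, faster than 0.6 m/s (a drop of about 18 mm) (horizontal distance between red_lid_mid and hinge below 0.06 m and linear speed of red_lid above 0.6 m/s and contact force between red_lid and the fingers below 0.1 N).
It fails at once if The blue lid is moved by more than 40 mm or tipped over (distance of blue_lid_mid from where it was at the start of the episode above 0.04 m or angle between blue_lid_mid's own z axis and vertical above 0.5 rad).
It also fails if it takes over 42 s, if anything falls off the work surface, if the arm or the gripper's body presses on something with over 40 N, if the wrist force passes 120 N, or if a joint passes its speed limit or range.

ROBOT

A 7-joint arm with a two-finger parallel gripper is mounted at the origin on the work surface. World frame = base frame: x ahead of the robot, y to its left, z up, the work surface at z = 0. Lengths are in m, angles in rad, forces in N, time in s.
With the tool pointing down it reaches from about 0.425 to 1.025 m from the base axis. Payload 3.6 kg.
Tool frame: the origin (TCP) lies at the very end of the fingers, on their centre line; the grasp point (between the pads) lies 19 mm behind it; z points along the fingers, y is the line along which they close (so a half turn about z gives the same grasp; the last joint's range is limited). The gripper opens to 85 mm and grips with 20 to 120 N. Pads are 22 mm wide; open, the fingers measure 114 mm over their backs; the gripper's body (76 mm by 85 mm) begins 54 mm behind the grasp point. The pads swing forward as they close: fully open they stand 13 mm farther back than shut.
Start: joints at [-1.252, 0.591, 0.048, 1.609, -0.033, 0.943, -0.034], TCP at [0.29, 0.664, 0.231] pointing down, gripper open.
Joint ranges: [-2.69, 2.69], [-0.47, 2.24], [-1.27, 1.36], [0.19, 2.51], [-1.53, 4.68], [0.08, 2.07], [-3.09, 3.09]. Speed limits (rad/s): [2.57, 2.57, 3.14, 3.14, 3.14, 3.14, 3.14].

INTERFACE

Orientations are given as a unit quaternion [x, y, z, w].
In Python, from plant import env, optics, nets gives the robot as it stands. The module is installed in compiled form; this text tells all that it offers.
- The arm moves only by the shell command python3 -m jog 'ROWS' [FORCE]. ROWS is text: rows parted by semicolons, each of 7 numbers parted by spaces: the shift along the world's x, y, z in mm, then the turn, a rotation vector about the world's x, y, z in rad, then the opening, from 0 (shut) to 1 (fully open). A call has 1 to 5 rows; each row shifts and turns the commanded pose from where the row before left it; what a row does not reach is not made up. A row lasts 1/8 s, in which the tool goes at most 62.5 mm and 10.7 degrees, less where a joint would pass 70% of its speed; a pose out of reach is approached as far as the arm can. A call is refused whole if a number of a shift passes 62.5 or a number of a turn 0.188, either way. A call with a gripper value outside its range is refused whole. The fingers move at their own pace and stop on an object; FORCE is the grip in N (left out, the last holds). Time passes only in rows, so rows that do not move let the fingers close. It gives the time, the measured TCP pose, the force, the opening and the grip force at its end, in the units of the state.
- env.get_obs(): the state, without advancing time (a new reading comes with each control period).
- optics.grab_frame(name): name is "scene" or "top" or "wrist"; returns a dict with "color" (420x560x3 uint8, red, green, blue), "fx", "fy", "cx", "cy" (pixels), "xyz" and "orientation" of the camera in the world. Camera axes: x right, y down, z forward; pixel columns grow to the right and rows downward; lengths in m; the calibration is good to about 2 mm. The wrist camera is an equidistant fisheye: a pixel r from the principal point sees the ray r / f radians off the axis. A picture is of the moment at which its call begins. There is no depth.
- env.close_job(): hands the job in; it is judged then, once.
Trained networks look in a picture, given as the dict that the camera call returned (one of the last four; its "shot" number tells which), for a name from the list of things; names that differ only in an ending like _2 or _b are one class to them, and where a whole thing is asked for, a point or a joint stands for the part that bears it (a point fixed in the world has none). Each returns a list of dicts, best first, with "conf" (0 to 1); they miss things now and then, are a little off and sometimes report something else, mostly with a low value. They report only what shows in the picture. A call takes as long as a camera call.
- nets.find_in(picture, query): "xyz" ([x, y, z] in m, in the coordinates of the camera as it stood for that picture, good to about 4 mm: the middle of the surface that is visible of it).
The state is a dict: "time_s": time; "qpos": joint angles; "dq": joint speeds; "tau": joint torques, N m; "tool_pos": TCP position; "orientation": TCP orientation; "ft_force": force on the tool from outside, world axes, zero at the start; "torque": the same for the moment, N m; "grip_width": opening from 0.0 (shut) to 1.0 (fully open); "grasp_force": force on a finger pad.
Only numpy, scipy, OpenCV 4.12 (cv2) and the standard library are available. Lean on these libraries where they do the work, as an engineer would, in place of code of your own. Each camera call takes 0.05 s, during which the arm holds its last target. There are 200 camera calls.

## Working session

There is one attempt and no reset: what is moved stays moved. The work goes in short steps, Python scripts to look and compute and a shell command to move; the robot and the scene stay as the last step left them, time stands still between calls to the robot, and variables do not carry over. Pictures are saved under pics/ and viewed, at most 10 in all, crops included, and the job is handed in when it is done.

```bash
mkdir -p pics; cat > h.py <<'E'
import numpy as np, cv2
from scipy.spatial.transform import Rotation as R
from plant import env, optics, nets
def look(cam,names,save=None):
    f=optics.grab_frame(cam); Rc=R.from_quat(f["orientation"]).as_matrix(); t=np.array(f["xyz"])
    if save: cv2.imwrite(save,f["color"][:,:,::-1])
    for n in names:
        for d in nets.find_in(f,n)[:2]:
            p=np.array(d["xyz"]); print(cam,n,round(d["conf"],2),np.round(Rc@p+t,4), 'px',np.round([f["fx"]*p[0]/p[2]+f["cx"],f["fy"]*p[1]/p[2]+f["cy"]]))
    return f,Rc,t
def plane(f,Rc,t,px,z):
    d=Rc@np.array([(px[0]-f["cx"])/f["fx"],(px[1]-f["cy"])/f["fy"],1]); return t+d*(z-t[2])/d[2]
E
python3 - <<'E'
from h import *
for c in ("scene","top"):
    f,Rc,t=look(c,["red_lid_mid","hinge","blue_lid_mid"],f"pics/{c}1.png")
    print(t,Rc.round(3).tolist(),f["fx"],f["cx"],f["cy"])
o=env.get_obs(); print(o["time_s"],o["tool_pos"],o["orientation"])
E
```

```text
scene red_lid_mid 0.9 [ 0.4179 -0.3199  0.1296] px [129. 284.]
scene hinge 0.93 [0.5167 0.182  0.0608] px [359. 173.]
scene blue_lid_mid 0.69 [ 0.6117 -0.2839  0.1366] px [229. 344.]
[ 0.87768364 -0.48379712  0.90624631] [[0.741, 0.545, -0.392], [0.672, -0.586, 0.453], [0.017, -0.599, -0.801]] 539.5676782281505 279.0533663092397 211.57386090193017
top red_lid_mid 0.62 [ 0.4106 -0.2946  0.1943] px [419. 253.]
top hinge 0.95 [0.4946 0.2075 0.0611] px [141. 210.]
top blue_lid_mid 0.74 [ 0.6003 -0.2696  0.1872] px [400. 142.]
[ 0.46542295 -0.04497465  0.89520469] [[-0.017, -0.999, 0.028], [-1.0, 0.016, -0.024], [0.024, -0.028, -0.999]] 421.22814936611667 279.24598358653486 211.16778717699185
0.4 [0.29012845 0.6642903  0.23113075] [ 2.04438465e-01  9.78879402e-01 -1.72711786e-04 -1.96364518e-05]
```

View pics/scene1.png

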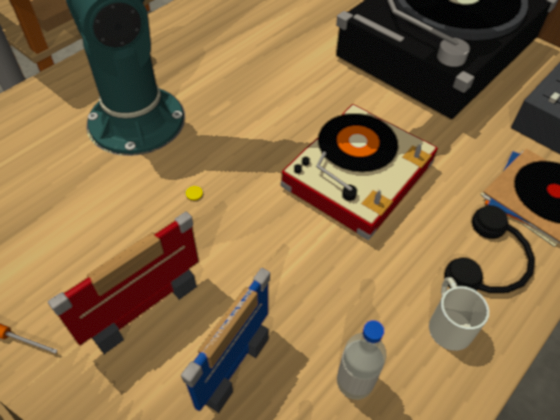

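View pics/top1.png

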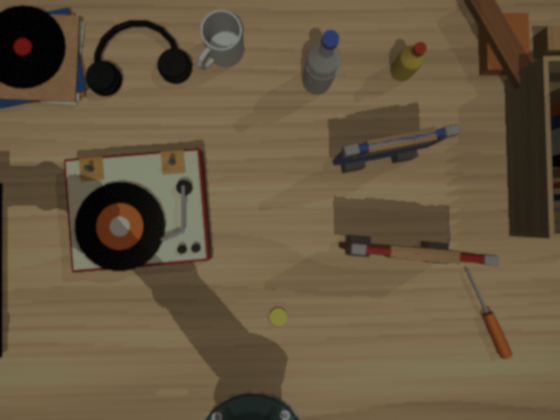

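The scene view shows the red lid at about (130,285), the blue one at (230,345), and the player with two pins on brown plates at about (380,200) and (418,153). In the top view the pins are near (90,168) and (172,160), and the red rail runs from (390,252) to (460,256). I'll zoom in.

```bash
python3 - <<'E'
import cv2,numpy as np
a=cv2.imread("pics/top1.png");b=cv2.imread("pics/scene1.png")
r=lambda im,x,y,w,h,s:cv2.resize(im[y:y+h,x:x+w],None,fx=s,fy=s,interpolation=cv2.INTER_CUBIC)
A=cv2.convertScaleAbs(r(a,60,140,133,50,6),alpha=1.6)
B=r(b,350,130,100,95,3); C=cv2.convertScaleAbs(r(a,335,230,166,40,3),alpha=1.6)
o=np.zeros((600,800,3),np.uint8); o[:300,:798]=A; o[310:595,:300]=B; o[310:430,300:798]=C
cv2.imwrite("pics/z1.png",o)
E
```

```text
(no output)
```

View pics/z1.png

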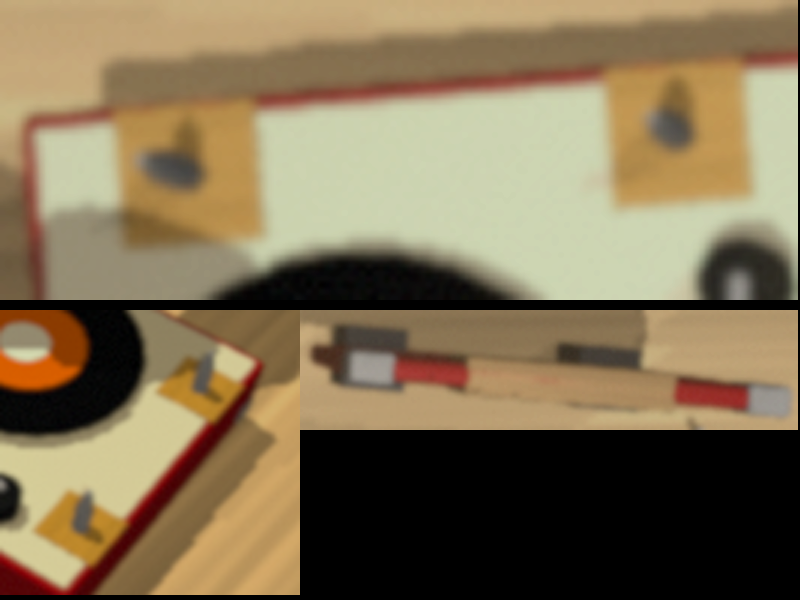

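```bash
python3 - <<'E'
from h import *
f=optics.grab_frame("top");Rc=R.from_quat(f["orientation"]).as_matrix();t=np.array(f["xyz"])
g=optics.grab_frame("scene");Rg=R.from_quat(g["orientation"]).as_matrix();tg=np.array(g["xyz"])
def rep(n,p,q):
    d=p-q; print(n,p.round(4),q.round(4),'mid',((p+q)/2).round(4),'len',np.linalg.norm(d).round(4),'yaw',np.degrees(np.arctan2(-d[0],d[1])).round(2))
P=lambda px,z:plane(f,Rc,t,px,z)
S=lambda px,z:plane(g,Rg,tg,px,z)
rep('pins top',P((91.5,168.7),.06),P((173,162.4),.06))
rep('pins scene',S((418.5,157.3),.06),S((377.7,202),.06))
rep('rail',P((390.7,250),.19),P((460.7,257.3),.19))
rep('ends',P((350.5,249),.19),P((498,260.5),.19))
rep('blue',P((344,151),.19),P((459,130),.19))
E
```

```text
pins top [0.5783 0.3031 0.06  ] [0.5886 0.1434 0.06  ] mid [0.5834 0.2233 0.06  ] len 0.16 yaw 3.7
pins scene [0.5835 0.3043 0.06  ] [0.5909 0.1465 0.06  ] mid [0.5872 0.2254 0.06  ] len 0.158 yaw 2.68
rail [ 0.4167 -0.2484  0.19  ] [ 0.4022 -0.367   0.19  ] mid [ 0.4095 -0.3077  0.19  ] len 0.1195 yaw -6.96
ends [ 0.4196 -0.1806  0.19  ] [ 0.3957 -0.4305  0.19  ] mid [ 0.4076 -0.3055  0.19  ] len 0.2511 yaw -5.48
blue [ 0.5849 -0.1731  0.19  ] [ 0.6183 -0.3703  0.19  ] mid [ 0.6016 -0.2717  0.19  ] len 0.2 yaw 9.61
```

```bash
python3 -m jog '30 -54 10 0 0 -0.18 1;30 -54 10 0 0 -0.18 1;30 -54 10 0 0 -0.18 1;30 -54 10 0 0 -0.18 1;30 -54 10 0 0 -0.18 1'; python3 -m jog '15 -60 0 0 0 -0.18 1;15 -60 0 0 0 -0.18 1;15 -60 0 0 0 0 1;15 -60 0 0 0 0 1;15 -60 0 0 0 0 1'; python3 -m jog '-5 -60 0 0 0 0 1;-5 -60 0 0 0 0 1;-5 -60 0 0 0 0 1;-5 -60 0 0 0 0 1;-5 -60 0 0 0 0 1'
```

```text
time_s: 1.12
tool_pos: [0.4409, 0.393, 0.282]
orientation: [0.612, 0.791, 0.001, 0.0]
ft_force: [-0.1, 0.1, 0.3]
grip_width: 0.996
grasp_force: 0.0
time_s: 1.75
tool_pos: [0.5154, 0.093, 0.2817]
orientation: [0.742, 0.671, 0.001, 0.0]
ft_force: [1.7, 1.0, -0.4]
grip_width: 1.002
grasp_force: 0.0
time_s: 2.38
tool_pos: [0.49, -0.207, 0.2817]
orientation: [0.742, 0.671, 0.001, 0.0]
ft_force: [0.7, 0.5, -0.1]
grip_width: 1.002
grasp_force: 0.0
```

```bash
python3 -m jog '-27 -33 0 0 0 0 1;-27 -33 0 0 0 0 1;-27 -33 0 0 0 0 1;0 0 0 0 0 0 1'; python3 - <<'E'
from h import *
f,Rc,t=look("wrist",["red_lid_mid"],"pics/w1.png"); print(t,Rc.round(3).tolist(),f["fx"],f["cx"],f["cy"])
E
```

```text
time_s: 2.88
tool_pos: [0.4062, -0.3074, 0.2818]
orientation: [0.744, 0.668, -0.0, 0.001]
ft_force: [0.2, 0.1, -0.1]
grip_width: 0.998
grasp_force: 0.0
wrist red_lid_mid 0.56 [ 0.4103 -0.2804  0.1924] px [275. 178.]
[ 0.414961   -0.23008532  0.42408413] [[0.994, -0.103, -0.032], [-0.108, -0.948, -0.3], [0.001, 0.302, -0.953]] 325.19226210127806 274.26492605887773 208.0588951813914
```

View pics/w1.png

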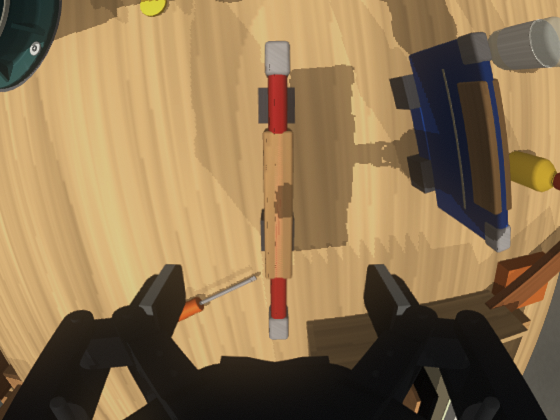

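The rail runs from (278,130) to (280,277) in the wrist view, centred between the fingers at about (165..382) and parallel to the pads.

```bash
cat >> h.py <<'E'
def fish(f,px,z):
    u=np.array([px[0]-f["cx"],px[1]-f["cy"]]);r=np.hypot(*u);th=r/f["fx"]
    d=R.from_quat(f["orientation"]).apply([*(np.sin(th)*u/r),np.cos(th)]);t=np.array(f["xyz"]);return t+d*(z-t[2])/d[2]
E
python3 - <<'E'
from h import *
f=optics.grab_frame("wrist")
for a in [(278,130),(280,277),(277,41),(279,338)]: print(fish(f,a,.19).round(4))
E
```

```text
[ 0.4187 -0.2425  0.19  ]
[ 0.4088 -0.3598  0.19  ]
[ 0.4245 -0.178   0.19  ]
[ 0.4018 -0.4253  0.19  ]
```

```bash
python3 -m jog '6 4 -40 0 0 0 1;0 0 -40 0 0 0 1;0 0 -32 0 0 0 1;0 0 -20 0 0 0 1;0 0 0 0 0 0 1'; python3 -m jog '0 0 0 0 0 0 0.5;0 0 0 0 0 0 0.25;0 0 0 0 0 0 0;0 0 0 0 0 0 0;0 0 0 0 0 0 0' 60;  python3 -m jog '0 0 0 0 0 0 0;0 0 0 0 0 0 0;0 0 0 0 0 0 0'
```

```text
time_s: 3.65
tool_pos: [0.4153, -0.2983, 0.1478]
orientation: [0.741, 0.672, -0.0, -0.002]
ft_force: [0.1, -0.5, 1.4]
grip_width: 1.001
grasp_force: 0.0
time_s: 4.28
tool_pos: [0.4148, -0.3002, 0.1498]
orientation: [0.742, 0.671, 0.0, -0.0]
ft_force: [-2.9, 1.7, 5.8]
grip_width: 0.25
grasp_force: 61.1
time_s: 4.65
tool_pos: [0.4147, -0.3002, 0.1498]
orientation: [0.742, 0.671, 0.0, -0.0]
ft_force: [-2.3, 1.1, 6.7]
grip_width: 0.251
grasp_force: 61.1
```

```bash
python3 -m jog '0 0 10 0 0 0 0;0 0 30 0 0 0 0;0 0 45 0 0 0 0;0 0 45 0 0 0 0;0 0 20 0 0 0 0'; python3 -m jog '0 40 0 0 0 0.04 0;10 55 0 0 0 0.04 0;10 55 0 0 0 0.04 0;20 50 0 0 0 0.04 0;20 50 0 0 0 0 0'; python3 - <<'E'
from h import *
f=optics.grab_frame("wrist");cv2.imwrite("pics/w2.png",f["color"][:,:,::-1])
E
```

```text
time_s: 5.28
tool_pos: [0.4156, -0.301, 0.3018]
orientation: [0.742, 0.67, 0.001, 0.002]
ft_force: [0.7, -0.6, -3.8]
grip_width: 0.252
grasp_force: 60.1
time_s: 5.9
tool_pos: [0.4747, -0.0486, 0.2993]
orientation: [0.686, 0.728, 0.0, -0.0]
ft_force: [1.1, 0.1, -4.0]
grip_width: 0.244
grasp_force: 60.1
```

View pics/w2.png

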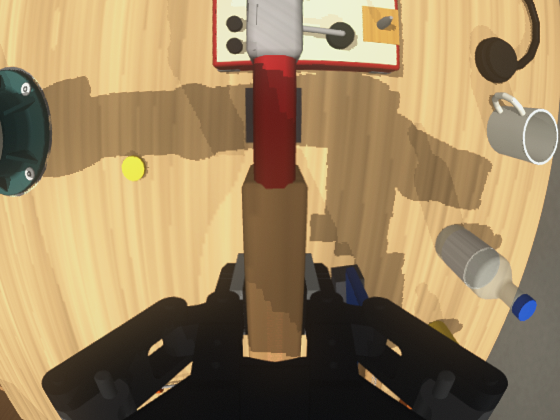

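```bash
python3 - <<'E'
from h import *
f=optics.grab_frame("wrist");o=env.get_obs();p=np.array(o["tool_pos"]);q=R.from_quat(o["orientation"]);print(p,q.as_matrix().round(4).tolist())
for a in [(275,168),(275,180),(273,355)]: print(a,(q.inv().apply(fish(f,a,p[2]+.0402)-p)).round(4))
q0=R.from_quat([.742,.671,0,0])
for a in [(.4137,-.3012),(.4095,-.3077),(.4076,-.3055)]: print(q0.inv().apply([a[0]-.4147,a[1]+.3002,0])[:2])
E
```

```text
[ 0.47729851 -0.04279955  0.29910364] [[-0.0698, 0.9976, 0.0016], [0.9976, 0.0698, 0.0032], [0.0031, 0.0018, -1.0]]
(275, 168) [ 0.0618  0.0022 -0.04  ]
(275, 180) [ 0.0579  0.0022 -0.04  ]
(273, 355) [-0.0158  0.0014 -0.0402]
[-0.00109521 -0.00089472]
[-0.00798348 -0.00442199]
[-0.00598502 -0.00653295]
```

```bash
python3 -m jog '9 54 0 0 0 -0.01 0;9 54 0 0 0 0 0;9 54 0 0 0 0 0;9 54 0 0 0 0 0;9 53 0 0 0 0 0'; python3 -m jog '0 0 0 0 0 0 0;0 0 0 0 0 0 0'; python3 - <<'E'
from h import *
f,Rc,t=look("wrist",["hinge"],"pics/w3.png")
f,Rc,t=look("scene",["red_lid_mid"],"pics/s3.png")
E
```

```text
time_s: 6.62
tool_pos: [0.5196, 0.2201, 0.299]
orientation: [0.69, 0.724, -0.0, -0.0]
ft_force: [1.2, -0.7, -3.1]
grip_width: 0.251
grasp_force: 60.3
time_s: 6.88
tool_pos: [0.5193, 0.2179, 0.2987]
orientation: [0.689, 0.724, -0.001, 0.0]
ft_force: [-0.2, -0.9, -4.0]
grip_width: 0.254
grasp_force: 60.3
wrist hinge 0.78 [0.4658 0.2451 0.0605] px [229. 148.]
scene red_lid_mid 0.8 [0.5322 0.1627 0.2566] px [374. 110.]
```

View pics/w3.png

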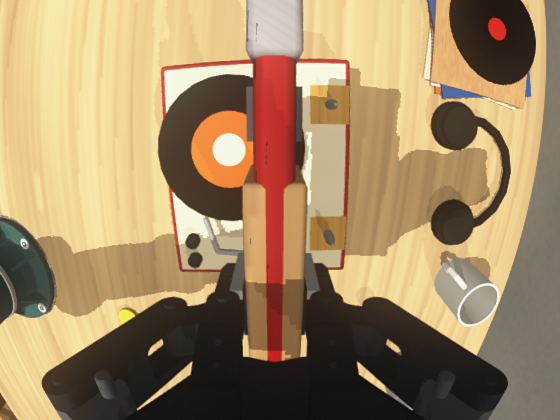

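View pics/s3.png

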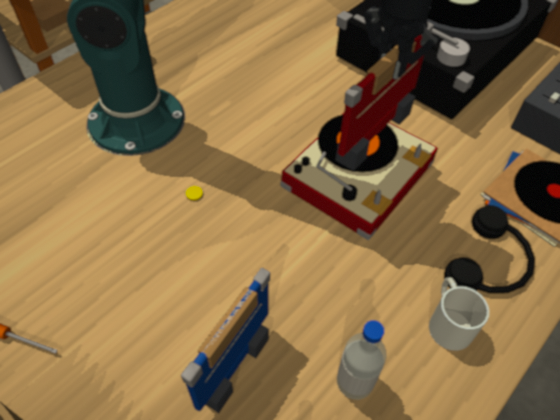

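In the wrist view the pin plates are centred at about (330,104) and (328,233), just behind the lid. The held lid hangs straight, with its left socket at about (275,113). The scene view shows it upright over the player, clear of the pins.

```bash
python3 - <<'E'
from h import *
f=optics.grab_frame("wrist");o=env.get_obs();p=np.array(o["tool_pos"]);q=R.from_quat(o["orientation"]);print(p,q.as_matrix().round(4).tolist())
a,b=fish(f,(330,104),.06),fish(f,(328,233),.06);d=a-b;m=(a+b)/2
print(a.round(4),b.round(4),m.round(4),np.linalg.norm(d),np.degrees(np.arctan2(-d[0],d[1])))
print('lid socket bottom?',q.inv().apply(fish(f,(275,113),p[2]-.12)-p).round(4))
print('in tool',q.inv().apply(m-p).round(4))
E
```

```text
[0.52000489 0.21709374 0.29932912] [[-0.0464, 0.9989, -0.0001], [0.9989, 0.0464, -0.0003], [-0.0003, -0.0001, -1.0]]
[0.5814 0.3041 0.06  ] [0.5925 0.144  0.06  ] [0.5869 0.224  0.06  ] 0.16044589945383894 3.972526864507653
lid socket bottom? [0.0739 0.0011 0.12  ]
in tool [0.0039 0.0672 0.2393]
```

```bash
python3 -m jog '33 5 0 0 0 0.015 0;33 4 0 0 0 0 0;0 0 -20 0 0 0 0;0 0 -18 0 0 0 0;0 0 0 0 0 0 0'; python3 -m jog '0 0 0 0 0 0 0;0 0 0 0 0 0 0'; python3 - <<'E'
from h import *
o=[]
for c,b in (("scene",(340,60,110,150)),("top",(60,130,140,70))):
    f=optics.grab_frame(c); x,y,w,h=b; o.append(cv2.resize(f["color"][y:y+h,x:x+w,::-1],None,fx=4 if c=="scene" else 2.5,fy=4 if c=="scene" else 2.5,interpolation=cv2.INTER_CUBIC))
i=np.zeros((600,790,3),np.uint8);i[:600,:440]=o[0];i[:175,440:790]=o[1]
cv2.imwrite("pics/z2.png",i)
E
```

```text
time_s: 7.75
tool_pos: [0.5839, 0.2269, 0.2591]
orientation: [0.684, 0.729, -0.002, -0.001]
ft_force: [0.1, 0.2, -3.4]
grip_width: 0.253
grasp_force: 60.7
time_s: 8.0
tool_pos: [0.5864, 0.2279, 0.2622]
orientation: [0.684, 0.729, 0.001, 0.0]
ft_force: [0.0, 0.8, -4.0]
grip_width: 0.252
grasp_force: 60.7
```

View pics/z2.png

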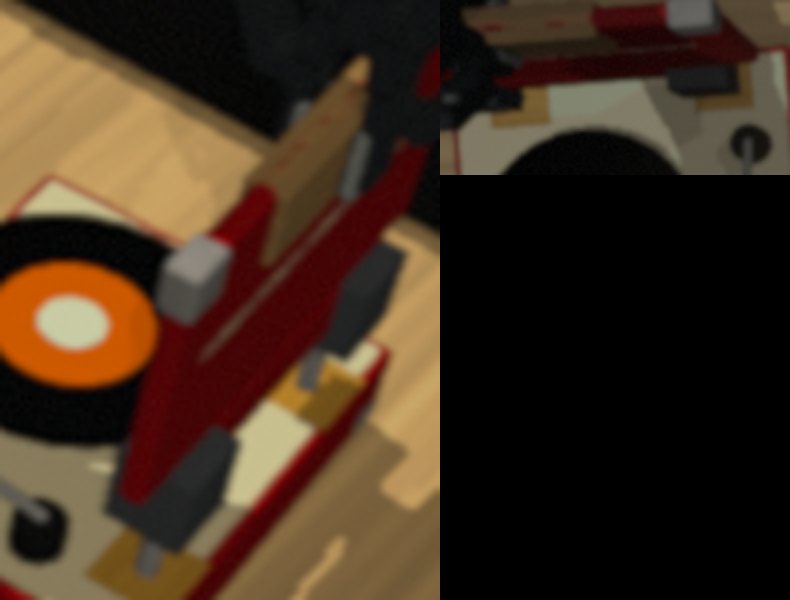

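```bash
python3 - <<'E'
from h import *
f=optics.grab_frame("scene");Rc=R.from_quat(f["orientation"]).as_matrix();t=np.array(f["xyz"])
def proj(P):
    c=Rc.T@(np.array(P)-t); return np.array([f["fx"]*c[0]/c[2]+f["cx"],f["fy"]*c[1]/c[2]+f["cy"]])
crop=lambda px:((np.array(px)-[340,60])*4).round(0)
o=env.get_obs();p=np.array(o["tool_pos"]);q=R.from_quat(o["orientation"]);M=q.as_matrix();print(p)
C=p+M[:,0]*-.002; ly=M[:,0];lx=M[:,1]
for n,a,b,z in [('B',.021,-.101,-.15),('A',-.021,-.101,-.15),('farB',.021,.059,-.15),('farA',-.021,.059,-.15),('farR',.021,.101,-.15)]:
    print(n,crop(proj(C+lx*a+ly*b+[0,0,z])))
y=np.radians(3.5)
for s in (-.08,.08):
    for z in (.06,.08,.098): print('pin',s,z,crop(proj([.586-np.sin(y)*s,.224+np.cos(y)*s,z])))
z=p[2]-.15
print('meas B',plane(f,Rc,t,(340+178/4,60+553/4),z),'pred',C+lx*.021+ly*-.101)
E
```

```text
[0.58624313 0.22791982 0.26191623]
B [183. 551.]
A [108. 507.]
farB [350. 359.]
farA [278. 321.]
farR [390. 313.]
pin -0.08 0.06 [148. 571.]
pin -0.08 0.08 [155. 546.]
pin -0.08 0.098 [161. 523.]
pin 0.08 0.06 [310. 387.]
pin 0.08 0.08 [318. 361.]
pin 0.08 0.098 [326. 338.]
meas B [0.61263013 0.12382417 0.11191623] pred [0.6138045  0.12647836 0.26188478]
```

The projected socket corners and pins match the picture to within about 2 mm, so the sockets sit above both pins and I can lower.

```bash
python3 -m jog '0 -2 -8 0 0 0 0;0 0 -8 0 0 0 0;0 0 -6 0 0 0 0;0 0 0 0 0 0 0'; python3 -m jog '0 0 -7 0 0 0 0;0 0 -7 0 0 0 0;0 0 -5 0 0 0 0;0 0 0 0 0 0 0'
```

```text
time_s: 8.65
tool_pos: [0.5854, 0.2256, 0.2382]
orientation: [0.684, 0.729, -0.001, -0.0]
ft_force: [-1.0, -0.2, -2.9]
grip_width: 0.252
grasp_force: 60.7
time_s: 9.15
tool_pos: [0.5856, 0.2256, 0.2196]
orientation: [0.684, 0.729, -0.001, -0.0]
ft_force: [-0.2, -0.1, -3.6]
grip_width: 0.247
grasp_force: 60.8
```

```bash
python3 -m jog '0 0 -4 0 0 0 0;0 0 -3 0 0 0 0;0 0 -1 0 0 0 0;0 0 0 0 0 0 0'; python3 -m jog '0 0 -1 0 0 0 0;0 0 0 0 0 0 0'; python3 -m jog '0 0 -1 0 0 0 0;0 0 0 0 0 0 0'
```

```text
time_s: 9.65
tool_pos: [0.586, 0.2257, 0.2122]
orientation: [0.684, 0.729, -0.0, 0.0]
ft_force: [1.0, 0.3, -3.9]
grip_width: 0.247
grasp_force: 60.8
time_s: 9.9
tool_pos: [0.586, 0.2257, 0.2112]
orientation: [0.684, 0.729, -0.0, 0.0]
ft_force: [0.3, -0.2, -4.1]
grip_width: 0.251
grasp_force: 60.8
time_s: 10.15
tool_pos: [0.586, 0.2257, 0.2102]
orientation: [0.684, 0.729, -0.0, 0.0]
ft_force: [-0.6, -0.1, -3.8]
grip_width: 0.252
grasp_force: 60.8
```

```bash
python3 -m jog '0 0 -1 0 0 0 0;0 0 0 0 0 0 0'; python3 -m jog '0 0 -1 0 0 0 0;0 0 0 0 0 0 0'
```

```text
time_s: 10.4
tool_pos: [0.5861, 0.2261, 0.2099]
orientation: [0.684, 0.729, 0.0, -0.0]
ft_force: [-1.0, 0.3, 2.5]
grip_width: 0.251
grasp_force: 61.6
time_s: 10.65
tool_pos: [0.5863, 0.2261, 0.2099]
orientation: [0.684, 0.729, 0.0, -0.0]
ft_force: [-3.3, 0.7, 7.5]
grip_width: 0.249
grasp_force: 62.4
```

Contact came at z = 0.2099, which is the home height. I'll release and back off.

```bash
python3 -m jog '0 0 1 0 0 0 0.3;0 0 0 0 0 0 0.4;0 0 0 0 0 0 0.6;0 0 0 0 0 0 0.8;0 0 0 0 0 0 1' 20; python3 -m jog '0 0 0 0 0 0 1;0 0 15 0 0 0 1;0 0 40 0 0 0 1;0 0 50 0 0 0 1;0 0 20 0 0 0 1'; python3 - <<'E'
from h import *
f,Rc,t=look("top",["red_lid_mid","blue_lid_mid"])
f,Rc,t=look("scene",["red_lid_mid","blue_lid_mid"],"pics/s4.png")
E
```

```text
time_s: 11.28
tool_pos: [0.586, 0.2257, 0.2091]
orientation: [0.684, 0.729, -0.0, 0.0]
ft_force: [0.2, -0.1, 0.3]
grip_width: 0.978
grasp_force: 0.0
time_s: 11.9
tool_pos: [0.5879, 0.2259, 0.339]
orientation: [0.684, 0.729, 0.003, 0.001]
ft_force: [0.6, 0.1, -0.8]
grip_width: 1.0
grasp_force: 0.0
top red_lid_mid 0.67 [0.5811 0.1977 0.2201] px [116. 153.]
top blue_lid_mid 0.85 [ 0.5991 -0.267   0.191 ] px [399. 142.]
scene red_lid_mid 0.8 [0.5978 0.1917 0.1887] px [407. 147.]
scene blue_lid_mid 0.91 [ 0.6117 -0.2815  0.1347] px [230. 343.]
```

View pics/s4.png

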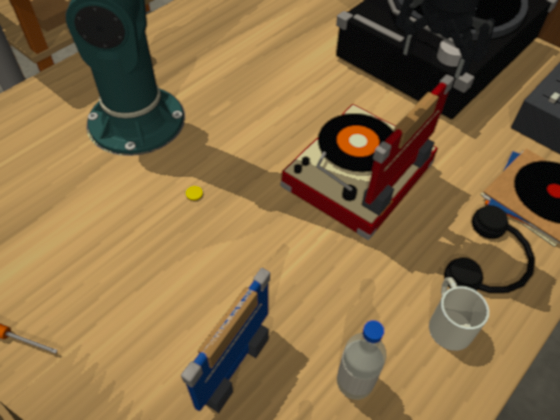

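The red lid stands upright on the player at about (407,150), with both sockets on the top face. The blue lid has not moved, and the gripper is clear.

```bash
python3 -m jog '0 0 0 0 0 0 1;0 0 0 0 0 0 1;0 0 0 0 0 0 1'; python3 -c "
from plant import env
print(env.close_job())"
```

```text
time_s: 12.58
tool_pos: [0.5859, 0.2257, 0.3338]
orientation: [0.684, 0.729, -0.0, -0.0]
ft_force: [-0.7, 0.3, 0.0]
grip_width: 1.002
grasp_force: 0.0
the job is handed in; nothing more can be done
None
```

The red lid stands upright on both hinge pins, lowered to its full home height and let go. The blue lid is where it was, and the job was handed in at about 12.6 s; the hand-in returned no verdict.

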